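Release a tin from the dispenser and stop it with the other finger

TASK

With one finger press the paddle of the tin dispenser right down so that its gate lets the tin go, and with the other finger, standing in the chute, stop the popped tin on the lower part of the chute, clear of the gate, before it rolls off the open front. Only touch the tin, gently: do not grip it, lift it or hit it hard, and leave the other things standing where they are. The program finishes while holding: one finger still keeps the paddle down and the tin rests against the other, which keeps it from rolling away.

Things in the scene. Friction and masses are not known exactly. Their poses are not given: they have to be found in the camera images.
- rack: Tin dispenser, a fixed aluminium stand 230 mm long (its x) and 148 mm wide (its y). Origin on the worktop under its centre, z up; its -x end is the open front, facing roughly towards the robot. A straight chute runs along x, centred on y = +30 mm, from the rear plate at x = +115 mm to the open front at x = -115 mm (no stop there). The paddle is right of the chute, at its lower end.
- run_middle (a point): Point on the chute's floor on its centre line, beside the paddle: dispenser frame x = -70, y = +30, z = 31 mm. The floor is 78 mm wide between two 5 mm rails 14 mm above it; floor height = 45 mm + 0.2 x, so it falls towards the front. A finger standing here (within 15 mm), its tip at most 25 mm above this point, stops the tin in the right place.
- gate_top (a point): Middle of the top edge of the steel gate blade, 70 mm wide and 5 mm thick, that comes up through the chute's floor at x = +18.5 mm in the dispenser's frame and stands 14 mm above it. It sinks with the paddle. Behind the tin a light spring pusher (0.8 N, 20 mm stroke) pops the tin forward once the gate sinks; the tin then rolls off the front within one to two seconds.
- paddle (a joint): How far the paddle is pressed, m: 0 up, 0.016 fully down. It slides straight down; the spring needs 1.6 N to start and about 5 N fully down, and lifts it again when let go. The gate sinks by the same amount: it lets the tin go somewhere between 5 and 12 mm and is below the floor when the paddle is fully down.
- paddle_top (a point): Middle of the top of the ribbed grey paddle, 62 mm long (dispenser's x) and 46 mm wide (its y). In the dispenser's frame it is at x = -70, y = -45 mm, 66 mm above the worktop when up and 50 mm when fully down; 75 mm to the right of point run_middle. It moves with the paddle.
- tin_centre (a point): Centre of the food tin, a cylinder 57 mm in diameter and 72 mm long, about 0.2 kg, lying on its side across the chute (axis along the dispenser's y). At the start it waits behind the gate, its centre at about x = +42, y = +30 mm in the dispenser's frame, 82 mm above the worktop.
- tin: The same food tin; origin at the centre of one flat end, z along its axis.
- beaker: Bystander: small unglazed clay beaker, 50 mm wide and 64 mm tall, standing on the left of the dispenser; origin at the centre of its underside.
- spice_jar: Bystander: spice jar with a screw lid, 43 mm wide and 100 mm tall, standing on the left of the dispenser; origin at the centre of its underside.
- garlic: Bystander: bulb of garlic, 60 mm wide and 59 mm tall, standing on the right of the dispenser, behind the paddle; origin at the centre of its underside.
- cup: Bystander: white cup without a handle, 76 mm wide and 85 mm tall, standing behind the dispenser on the right, near the hob and the utensil pot; origin at the centre of its underside.
Not all that is in view belongs to the job. Leave any black or pink look-alike of the tin alone.

How it is judged:
By the outcome, as a careful person would: the job done as asked, in the order asked, and still so for the second after the job is handed in, while the arm keeps its last pose, push and grip.
It also fails if it takes over 35 s, if anything falls off the work surface, if the arm or the gripper's body presses on something with over 40 N, if the wrist force passes 120 N, or if a joint passes its speed limit or range.

ROBOT

A 6-joint arm with a two-finger parallel gripper is mounted at the origin on a cart in front of the work surface, level with it; the furniture and walls round the work are solid. World frame = base frame: x ahead of the robot, y to its left, z up, the work surface at z = 0. Lengths are in m, angles in rad, forces in N, time in s.
With the tool pointing down it reaches from about 0.25 to 0.775 m from the base axis. Payload 4 kg.
Tool frame: the origin (TCP) lies at the very end of the fingers, on their centre line; the grasp point (between the pads) lies 19 mm behind it (env.tcp_to_grasp is the distance from the TCP to the grasp point, in m); z points along the fingers, y is the line along which they close (so a half turn about z gives the same grasp; the last joint's range is limited). The gripper opens to 94 mm and grips with 3 to 60 N. Pads are 16 mm wide; open, the fingers measure 119 mm over their backs; the gripper's body (75 mm by 177 mm) begins 78 mm behind the grasp point.
Start: joints at [-1.332, 0.087, 1.371, -0, 1.684, -0.103], TCP at [0.184, -0.518, 0.206] pointing down, gripper open.
Joint ranges: [-3.1, 3.1], [-0.76, 2.03], [0.27, 2.55], [-1.08, 4.22], [0.17, 2.65], [-2.57, 2.57]. Speed limits (rad/s): [2.79, 2.79, 3.14, 3.14, 3.14, 3.14].

INTERFACE

Orientations are given as a unit quaternion [w, x, y, z].
In Python, from bench import env, gripper_to, capture, finish_job gives the robot as it stands. Calls block until the motion is done:
- env.move_to(position, orientation): joint-space move of the TCP to a pose.
- env.movel(position, orientation=None, speed=0.15, guard=None): straight line of the TCP; orientation=None keeps the orientation; speed is the mean speed in m/s. With guard (N) it stops when the force on the tool has changed by that much, and returns True; else False.
- env.movej(angles): joint-space move.
- gripper_to(opening, squeeze=None): finger opening in m; squeeze is the grip in N (None keeps the last); returns when the fingers have stopped.
- env.hold(seconds).
- env.ik(position, orientation): joint angles nearest the present ones, or None.
- env.read_state(): the state.
- capture(name): name is "scene" or "top" or "wrist"; returns a dict with "img" (480x640x3 uint8, red, green, blue), "vfov" (degrees; the focal length in pixels is half the picture's height over the tangent of half this angle, whatever the lens; pixels are square), "cx", "cy" (the principal point, pixels), "distortion" ([k1, k2, p1, p2, k3] as OpenCV has them; the pictures are not rectified), "world_from_camera" (4x4, takes a point from camera to world coordinates); the wrist camera has in their place "mount" (4x4, takes a point from camera to tool coordinates, whose origin is the TCP and whose axes are the flange's). Camera axes: x right, y up, looking along -z (the intrinsics and any distortion apply to the point x, -y, -z); pixel columns grow to the right and rows downward; lengths in m; the calibration is good to about 2 mm. A picture is of the moment at which its call begins: read the wrist's pose just before it. There is no depth.
A pose or a line that the arm cannot do raises env.MotionError and nothing moves.
- finish_job(): hands the job in; it is judged then, once.
The state is a dict: "t": time; "joint_pos": joint angles; "qd": joint speeds; "joint_torque": joint torques, N m; "position": TCP position; "eef_rot": TCP orientation; "contact_force": force on the tool from outside, world axes, zero at the start; "torque": the same for the moment, N m; "finger_gap": finger opening in m; "grasp_force": force on a finger pad.
Only numpy, scipy, OpenCV 4.12 (cv2) and the standard library are available. Lean on these libraries where they do the work, as an engineer would, in place of code of your own. Each camera call takes 0.05 s, during which the arm holds its last target. There are 200 camera calls.

## Working session

There is one attempt and no reset: what is moved stays moved. The work goes in short steps, each a Python script; the robot and the scene stay as the last script left them, time stands still between calls to the robot, and variables do not carry over. Pictures are saved under pics/ and viewed, at most 10 in all, crops included, and the job is handed in when it is done.

```bash
mkdir -p pics; ls; python3 - <<'E'
from bench import env,capture
import cv2,numpy as np
for n in("top","scene"):
    c=capture(n);cv2.imwrite(f"pics/{n}0.png",c["img"][:,:,::-1])
    print(n,c["vfov"],c["cx"],c["cy"],c["distortion"],np.round(c["world_from_camera"],4).tolist())
s=env.read_state();print(s["t"],s["eef_rot"],s["finger_gap"])
E
```

```text
pics
top 45.755474269529564 326.1480587125626 235.16630859803183 [-0.15565842  0.          0.          0.          0.        ] [[0.0419, 0.9785, -0.202, 0.4294], [-0.9991, 0.0413, -0.0075, 0.173], [0.001, 0.2022, 0.9794, 1.1373], [0.0, 0.0, 0.0, 1.0]]
scene 45.12308156966889 315.4505197896993 233.34915098165422 [-0.17911814  0.          0.          0.          0.        ] [[-0.8188, 0.3547, -0.4514, 0.1697], [-0.5741, -0.5179, 0.6342, 0.849], [-0.0088, 0.7784, 0.6277, 0.7416], [0.0, 0.0, 0.0, 1.0]]
0.1 [-9.64164834e-04  9.85433798e-01  1.70056736e-01 -7.95368179e-05] 0.0938036115654212
```

View pics/top0.png

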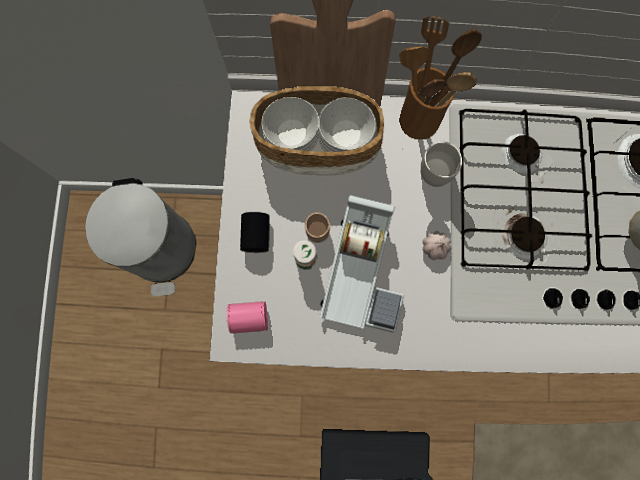

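View pics/scene0.png

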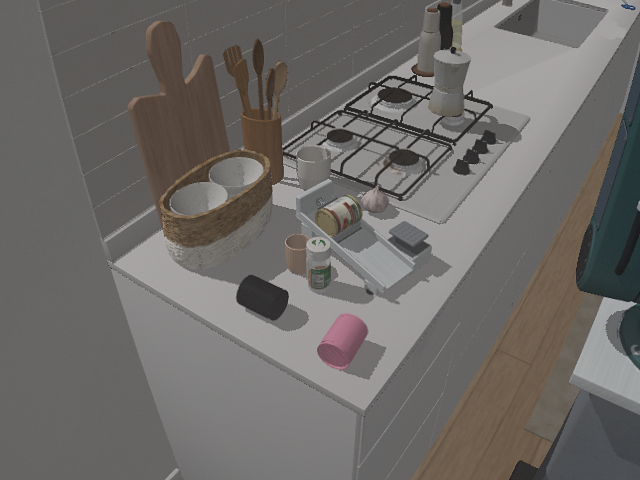

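```bash
python3 - <<'E'
import cv2
i=cv2.imread("pics/top0.png")[190:340,310:450]
cv2.imwrite("pics/topc.png",cv2.resize(i,None,fx=4,fy=4,interpolation=cv2.INTER_CUBIC))
i=cv2.imread("pics/scene0.png")[170:300,285:440]
cv2.imwrite("pics/scenec.png",cv2.resize(i,None,fx=4,fy=4,interpolation=cv2.INTER_CUBIC))
E
```

```text
(no output)
```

View pics/topc.png

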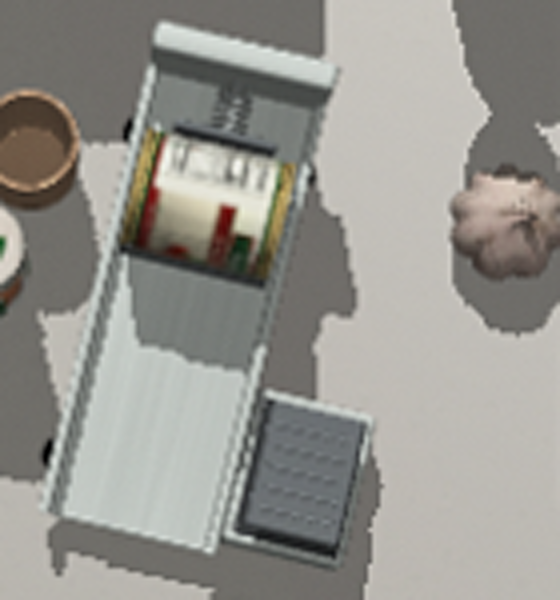

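View pics/scenec.png

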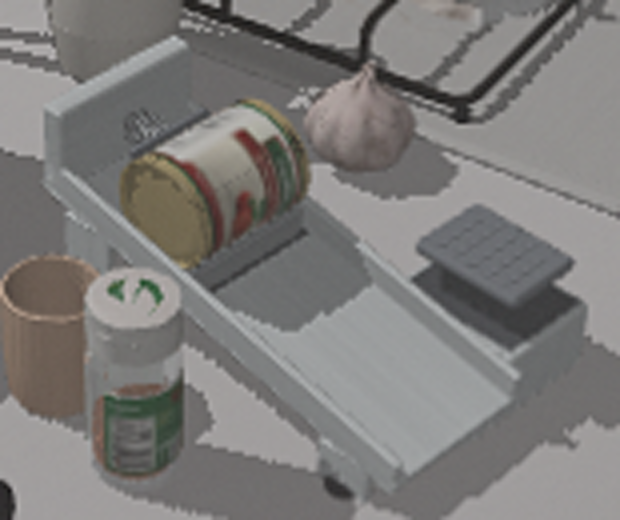

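```bash
cat > h.py <<'E'
import numpy as np,cv2
CAL={"top":(45.755474269529564,326.148,235.166,-0.15565842,[[0.0419,0.9785,-0.202,0.4294],[-0.9991,0.0413,-0.0075,0.173],[0.001,0.2022,0.9794,1.1373]]),
"scene":(45.12308156966889,315.45,233.349,-0.17911814,[[-0.8188,0.3547,-0.4514,0.1697],[-0.5741,-0.5179,0.6342,0.849],[-0.0088,0.7784,0.6277,0.7416]])}
def proj(n,P):
    v,cx,cy,k,W=CAL[n];W=np.array(W);f=240/np.tan(np.radians(v/2))
    c=(np.atleast_2d(P)-W[:,3])@W[:,:3]; c=c*[1,-1,-1]
    K=np.array([[f,0,cx],[0,f,cy],[0,0,1.]])
    return cv2.projectPoints(c,np.zeros(3),np.zeros(3),K,np.array([k,0,0,0,0]))[0][:,0]
def rack(p,P):
    x,y,a=p;c,s=np.cos(a),np.sin(a);P=np.atleast_2d(P)
    return P@np.array([[c,s,0],[-s,c,0],[0,0,1]])+[x,y,0]
E
python3 - <<'E'
from h import *
from scipy.optimize import least_squares
pd=[[-.039,-.022,.066],[-.101,-.022,.066],[-.101,-.068,.066],[-.039,-.068,.066]]
o=[("top",p,u) for p,u in zip(pd,[(270,400),(240,528),(332,545),(366,418)])]
o+=[("scene",p,u) for p,u in zip(pd,[(417,245),(517,303),(577,262),(478,205)])]
o+=[("top",[-.115,.074,.036],(43,508)),("scene",[-.115,.074,.036],(397,478))]
def r(p):
    return np.array([proj(n,rack(p,q))[0]-(np.array(u)/4+((310,190) if n=="top" else (285,170))) for n,q,u in o])
s=least_squares(lambda p:r(p).ravel(),[.4,.1,-.2],loss="soft_l1")
print(s.x);print(np.round(r(s.x),1).tolist())
for q in([.042,.03,.082],[-.07,-.045,.066],[-.07,.03,.031]):print(rack(s.x,q),proj("top",rack(s.x,q)),proj("scene",rack(s.x,q)))
E
```

```text
[ 0.59109425  0.09402556 -0.20227603]
[[-0.3, 0.1], [-0.3, 0.1], [0.5, 1.7], [-0.7, 1.4], [-0.8, -1.4], [-0.2, -0.6], [0.3, -1.4], [-0.4, -1.7], [-2.4, 1.0], [-0.4, -3.0]]
[[0.63826493 0.11497614 0.082     ]] [[360.86143218 241.19425311]] [[338.49519111 215.92839285]]
[[0.51348094 0.06400599 0.066     ]] [[385.33407977 308.96819788]] [[408.92451095 231.96096403]]
[[0.5285484  0.13747688 0.031     ]] [[345.9708205  301.07766585]] [[381.19940468 264.53413526]]
```

```bash
cat > go.py <<'E'
from h import *
from scipy.spatial.transform import Rotation
RP=[0.5911,0.0940,-0.2023]
C=rack(RP,[-.070,-.0075,0])[0]
a=RP[2];yy=np.array([-np.sin(a),np.cos(a),0])
def quat(s):
    y=s*yy;z=np.array([0,0,-1.]);q=Rotation.from_matrix(np.c_[np.cross(y,z),y,z]).as_quat();return q[[3,0,1,2]]
E
python3 - <<'E'
from go import *
from bench import env,capture,gripper_to
js=[(env.ik([*C[:2],.2],quat(s)),quat(s)) for s in(1,-1)]
print([None if j is None else np.round(j,2) for j,_ in js])
q0=env.read_state()["joint_pos"]
j,q=min([t for t in js if t[0] is not None],key=lambda t:abs(np.array(t[0])-q0).max())
env.move_to([*C[:2],.2],q); gripper_to(.0625)
env.movel([*C[:2],.085],q,speed=.12)
s=env.read_state();print(s["t"],s["position"],C,s["contact_force"],s["finger_gap"])
ims=[capture(n)["img"][:,:,::-1] for n in("top","scene")]
f=lambda i:cv2.resize(i,(400,480),interpolation=cv2.INTER_CUBIC)
cv2.imwrite("pics/m.png",np.hstack([f(ims[0][180:360,290:440]),f(ims[1][130:322,310:470])]))
E
```

```text
[array([ 0.08,  0.05,  1.43, -0.  ,  1.67, -1.28]), array([ 0.08,  0.05,  1.43, -0.  ,  1.67,  1.86])]
4.3833 [0.52174944 0.10079542 0.08601746] [0.52102058 0.10071755 0.        ] [0.69181431 0.05756849 0.21043708] 0.062425614403774234
```

View pics/m.png

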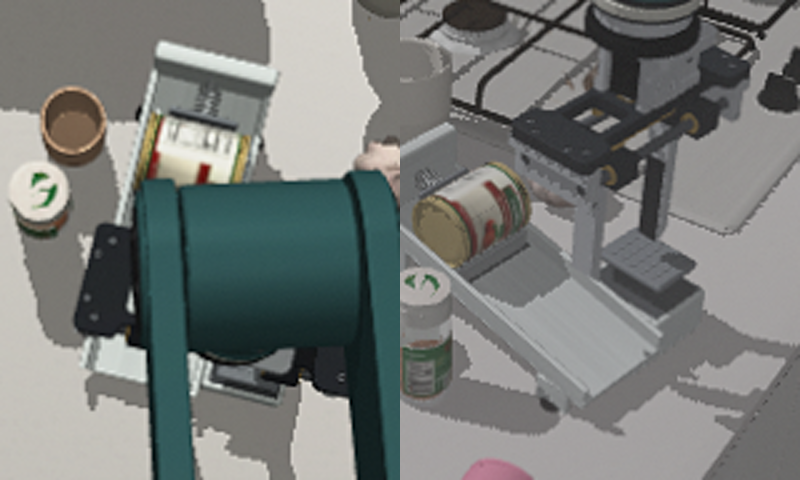

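```bash
python3 - <<'E'
from go import *
from bench import env,capture
q=quat(1) if np.array(env.read_state()["joint_pos"])[5]<0 else quat(-1)
def show():
    s=env.read_state();print(round(s["t"],2),np.round(s["position"],4),np.round(s["contact_force"],1))
g=env.movel([*C[:2],.069],q,speed=.06,guard=15);show()
g=env.movel([*C[:2],.045],q,speed=.04,guard=14);print(g);show()
env.hold(.3);show()
ims=[capture("scene")["img"][130:322,310:470,::-1]]
env.hold(1.2);show()
ims+=[capture("scene")["img"][130:322,310:470,::-1]]
cv2.imwrite("pics/p.png",np.hstack([cv2.resize(i,(400,480),interpolation=cv2.INTER_CUBIC) for i in ims]))
E
```

```text
4.9 [0.5204 0.1007 0.0681] [-0.3  0.4  0.3]
True
5.42 [0.5219 0.1008 0.0502] [-1.9 -0.4  7.3]
5.72 [0.5215 0.1008 0.0501] [-2.5  0.1  7.1]
6.97 [0.5215 0.1008 0.0502] [-3.1  0.1  6.7]
```

View pics/p.png

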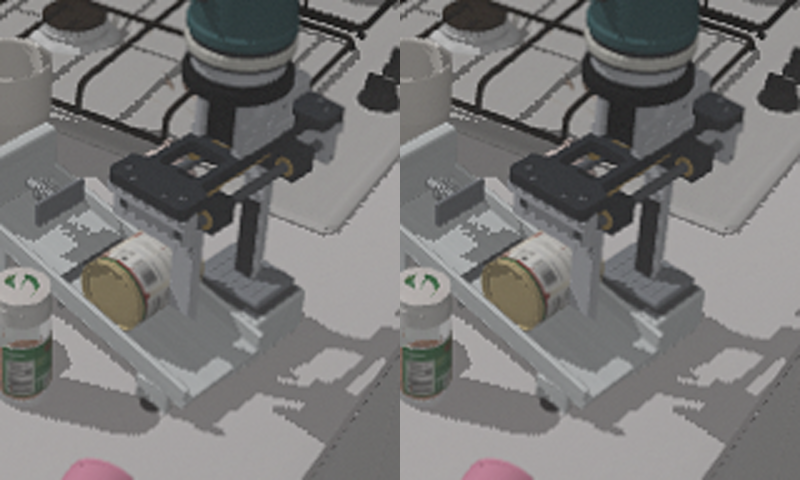

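```bash
python3 - <<'E'
from bench import env,capture,finish_job
import numpy as np,cv2
def show():
    s=env.read_state();print(round(s["t"],2),np.round(s["position"],4),np.round(s["contact_force"],1))
p=np.array(env.read_state()["position"])
print(env.movel([p[0],p[1],.047],speed=.01,guard=6));show()
env.hold(.7);show()
cv2.imwrite("pics/f.png",cv2.resize(capture("scene")["img"][130:322,310:470,::-1],(400,480)))
E
```

```text
True
7.23 [0.5214 0.1008 0.0503] [0.3 0.7 4.5]
7.93 [0.5214 0.1008 0.0502] [-0.5  1.   4.9]
```

View pics/f.png

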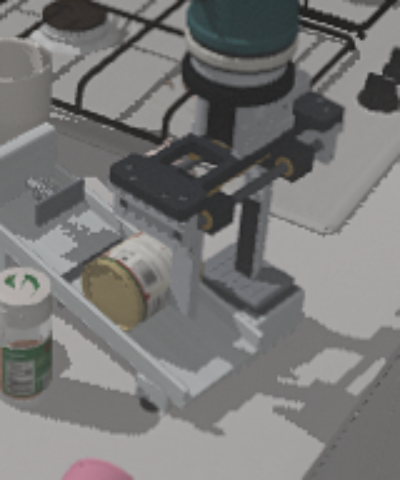

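The guarded stop holds with little force, so I'll press a few millimetres past the stop without a guard.

```bash
python3 - <<'E'
from bench import env
import numpy as np
p=np.array(env.read_state()["position"])
for z in(.0485,.047,.0455):
    env.movel([p[0],p[1],z],speed=.01);env.hold(.3)
    s=env.read_state();print(round(s["t"],2),np.round(s["position"],4),np.round(s["contact_force"],1))
    if s["contact_force"][2]>10:break
E
```

```text
8.58 [0.5214 0.1008 0.05  ] [-3.8 -0.1 10.6]
```

```bash
python3 - <<'E'
from bench import env,finish_job
import numpy as np
env.hold(.3);s=env.read_state();print(np.round(s["position"],4),np.round(s["contact_force"],1))
print(finish_job())
E
```

```text
[0.5214 0.1008 0.05  ] [-4.  -0.4 11.4]
the job is handed in; nothing more can be done
None
```

I handed the job in at about 9 s of robot time: one finger holds the paddle fully down (fingertips at 50.0 mm, about 11 N), and in my last picture, taken just before a final firmer press, the tin rests in the lower chute against the other finger.

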